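# Load the lacquering spindle and hold it up for inspection

## Robot

A 6-joint arm with a two-finger parallel gripper is mounted at the origin on the work surface. World frame = base frame: x ahead of the robot, y to its left, z up, the work surface at z = 0. Lengths are in m, angles in rad, forces in N, time in s.
With the tool pointing down it reaches from about 0.25 to 0.725 m from the base axis. Payload 4 kg.
Tool frame: the origin (TCP) lies at the very end of the fingers, on their centre line; the grasp point (between the pads) lies 19 mm behind it; z points along the fingers, y is the line along which they close (so a half turn about z gives the same grasp; the last joint's range is limited). The gripper opens to 85 mm and grips with 20 to 120 N. Pads are 22 mm wide; open, the fingers measure 114 mm over their backs; the gripper's body (76 mm by 85 mm) begins 54 mm behind the grasp point. The pads swing forward as they close: fully open they stand 13 mm farther back than shut.
Start: joints at [0, 0.241, 0.005, 1.335, 0, 1.571], TCP at [0.5, -0, 0.231] pointing down, gripper open.
Joint ranges: [-2.72, 2.72], [-1.05, 1.87], [-1.09, 1.28], [-1.99, 2.15], [-1.42, 1.44], [-3.14, 3.14]. Speed limits (rad/s): [2.79, 2.79, 3.14, 3.14, 3.14, 3.14].

## Interface

Orientations are given as a unit quaternion [x, y, z, w].
In Python, from workcell import * gives the robot as it stands. The module is installed in compiled form; this text tells all that it offers.
- The arm moves only by the tool send_rows, never from a script. Its argument "steps" is text: rows parted by semicolons, each of 7 numbers parted by spaces: the opening, from -1 (shut) to 1 (fully open), then the shift along the world's x, y, z in m, then the turn, a rotation vector about the world's x, y, z in rad. A call has exactly 5 rows; each row shifts and turns the commanded pose from where the row before left it; what a row does not reach is not made up. A row lasts 1/12 s, in which the tool goes at most 41.7 mm and 7.16 degrees, less where a joint would pass 70% of its speed; a pose out of reach is approached as far as the arm can. A call is refused whole if a number of a shift passes 0.0417 or a number of a turn 0.125, either way. A call with a gripper value outside its range is refused whole. The fingers move at their own pace and stop on an object; the grip force is fixed at half the most. Time passes only in rows, so rows that do not move let the fingers close, or fill a call up. It gives the time, the measured TCP pose, the force, the opening and the grip force at its end, in the units of the state.
- get_obs(): the state, without advancing time (a new reading comes with each control period).
- camera(name): name is "scene" or "side" or "wrist"; returns a dict with "frame" (480x640x3 uint8, red, green, blue), "range_z" (480x640 float32, m along the optical axis (not along the pixel's ray), 0 where there is no reading), "camera_matrix" (3x3 intrinsics, pixels), "k1" (the pictures are not rectified: a ray, as slopes to the right and down, at radius r is drawn at 1 + k1 r^2 times it, then the intrinsics apply), "extrinsics" (4x4, takes a point from world to camera coordinates); the wrist camera has in their place "T_tool_cam" (4x4, takes a point from camera to tool coordinates, whose origin is the TCP and whose axes are the flange's). Camera axes: x right, y down, z forward; pixel columns grow to the right and rows downward; lengths in m; the calibration is good to about 2 mm. A picture is of the moment at which its call begins: read the wrist's pose just before it.
- job_done(): hands the job in; it is judged then, once.
The state is a dict: "clock": time; "joint_pos": joint angles; "joint_vel": joint speeds; "tau": joint torques, N m; "eef_pos": TCP position; "tool_rot": TCP orientation; "ft_force": force on the tool from outside, world axes, zero at the start; "ft_torque": the same for the moment, N m; "grip_width": finger opening in m; "grasp_force": force on a finger pad.
Only numpy, scipy, OpenCV 4.12 (cv2) and the standard library are available. Lean on these libraries where they do the work, as an engineer would, in place of code of your own. Each camera call takes 0.05 s, during which the arm holds its last target. There are 200 camera calls.

## Task

Slide the thick-walled brass sleeve down over the thin pin of the aluminium lacquering spindle until it sits on the shoulder, with the spindle still standing in its wooden rest. Then take the loaded spindle by the top of its pin, lift it at least 10 cm clear of the rest and finish while still holding it there in the air, upright (base level) and steady; do not put it down or let go. Do not knock the spindle over, and leave the other things on the bench where they are.

Things in the scene. Friction and masses are not known exactly. Their poses are not given: they have to be found in the camera images.
- sleeve: the work: a thick-walled plain brass ring (sleeve), outside diameter 44 mm, bore 20 mm right through, 24 mm high, about 0.24 kg, lying flat on the bench with its bore upright. Origin: centre of its underside; z is the bore's axis (up)
- spindle: loose aluminium spindle, about 0.3 kg, standing upright in the rest, round about its z axis (up): base disc 80 mm across, 8 mm thick; column 30 mm across up to a flat shoulder at 60 mm; pin 16 mm across up to 112 mm, its last 6 mm tapering to 10 mm across. With the sleeve on, 28 mm of pin stands above it. Origin: centre of the underside, 10 mm above the bench at the start
- spindle_seat (a point): point on the spindle's axis at the height of the shoulder, 60 mm above the spindle's origin; the sleeve's origin comes to this point when seated (bore 2 mm clear of the pin all round)
- spindle_tip (a point): top of the spindle's pin, on its axis, 112 mm above the spindle's origin (122 mm above the bench at the start)
- rest: wooden rest fixed to the bench, 110 x 110 x 18 mm, with a round recess 88 mm across and 8 mm deep in its top in which the spindle's base stands loosely. Origin: centre of its underside on the bench; top at 18 mm, recess floor at 10 mm
- bangle: bystander: thin brass bangle lying flat, outside diameter 68 mm, bore 58 mm, 12 mm high. Origin: centre of its underside
- tin: bystander: closed round brass tin, 60 mm across, 36 mm high. Origin: centre of its underside
- pliers: bystander: red-handled pliers lying flat, about 155 x 56 x 14 mm, long axis along its x, jaws towards +x. Origin: at bench level under the pivot, 50 mm from the jaws' end
- graver: bystander: hand tool with a black handle and steel blade, lying, 150 mm long along its x. Origin: on the bench under it
- mandrel: bystander: steel ring cone standing upright, foot 44 mm across, 75 mm high. Origin: centre of its underside
- jar: bystander: glass jar with black cap, 48 mm across, 55 mm high. Origin: centre of its underside
- bench_block: bystander: flat steel block 70 x 70 x 22 mm. Origin: centre of its underside
Things that resemble listed ones, but are neither listed nor needed, are in the scene too. Of the things shaped like the spindle, the aluminium one is meant.

How it is judged:
By the outcome, as a careful person would: the job done as asked, in the order asked, and still so for the second after the job is handed in, while the arm keeps its last pose, push and grip.
It also fails if it takes over 56 s, if anything falls off the work surface, if the arm or the gripper's body presses on something with over 40 N, if the wrist force passes 120 N, or if a joint passes its speed limit or range.

## Working session

There is one attempt and no reset: what is moved stays moved. The work goes in short steps, Python scripts to look and compute and a tool call to move; the robot and the scene stay as the last step left them, time stands still between calls to the robot, and variables do not carry over. Pictures are saved under pics/ and viewed, at most 10 in all, crops included, and the job is handed in when it is done.

Besides the shell and the picture viewer there is one more tool, called after "Emit:" as name(argument=value, ...) on one line, values as JSON. send_rows: Moves the arm, as the interface text tells. Its arguments: {"type":"object","properties":{"steps":{"type":"string"}},"required":["steps"]}

```bash
mkdir -p pics
cat > h.py <<'E'
from workcell import *
import numpy as np, cv2
from scipy.spatial.transform import Rotation as R
def cam(n):
    o=get_obs(); c=camera(n)
    if n=='wrist':
        T=np.eye(4);q=np.array(o['tool_rot']);T[:3,:3]=R.from_quat(q).as_matrix();T[:3,3]=o['eef_pos']
        c['W']=T@np.array(c['T_tool_cam'])
    else: c['W']=np.linalg.inv(np.array(c['extrinsics']))
    return c
def rays(c,uv):
    K=np.array(c['camera_matrix']); uv=np.atleast_2d(np.array(uv,float)).reshape(-1,1,2)
    d=cv2.undistortPoints(uv,K,np.array([c['k1'],0,0,0.]))[:,0]
    return np.c_[d,np.ones(len(d))]
def atz(c,uv,z):
    d=rays(c,uv)@c['W'][:3,:3].T; p=c['W'][:3,3]
    return p+d*((z-p[2])/d[:,2])[:,None]
def cloud(c):
    h,w=c['range_z'].shape; u,v=np.meshgrid(np.arange(w),np.arange(h))
    uv=np.c_[u.ravel(),v.ravel()]; z=c['range_z'].ravel()
    P=(rays(c,uv)*z[:,None])@c['W'][:3,:3].T+c['W'][:3,3]
    P[z==0]=np.nan
    return P.reshape(h,w,3)
def save(c,name,box=None,s=1):
    f=c['frame'][:,:,::-1]
    if box: f=f[box[1]:box[3],box[0]:box[2]]
    cv2.imwrite('pics/'+name,cv2.resize(f,None,fx=s,fy=s,interpolation=cv2.INTER_CUBIC))
E
python3 - <<'E'
from h import *
import pickle
for n in ['scene','side','wrist']:
    c=cam(n); save(c,n+'0.png'); pickle.dump(c,open(n+'0.pkl','wb'))
o=get_obs();print(o)
E
```

```text
{'clock': 0.15, 'joint_pos': array([1.76296138e-05, 2.41246684e-01, 4.04368725e-03, 1.33523864e+00,
       1.49712766e-05, 1.57085277e+00]), 'joint_vel': array([-0.00105815, -0.0002264 ,  0.00341452, -0.00059748, -0.00200737,
        0.00118883]), 'tau': array([-1.62746033e-03, -3.72633219e+01,  2.52638429e+01,  1.23480460e-02,
       -1.30651040e-05,  1.49362950e-05]), 'eef_pos': array([4.99509925e-01, 1.33499495e-05, 2.30617930e-01]), 'tool_rot': array([ 7.07120268e-01,  7.07092815e-01, -5.76434052e-04, -5.86977252e-04]), 'ft_force': array([-0.10848937, -0.33716416, -0.43702976]), 'ft_torque': array([ 0.02203912, -0.02362807,  0.01538067]), 'grasp_force': 0.0, 'grip_width': 0.08562088482138543}
```

View pics/scene0.png

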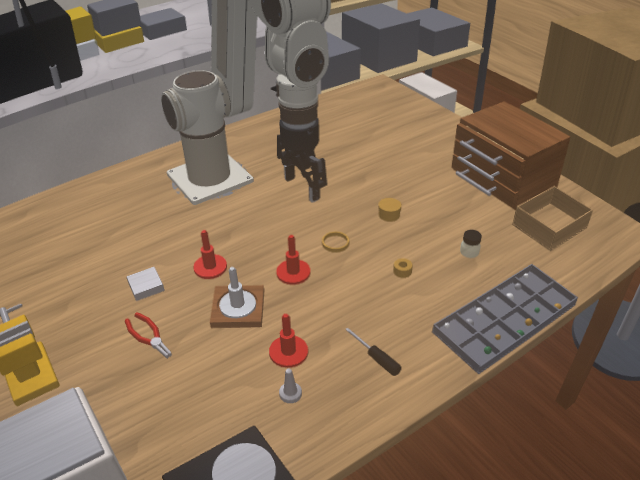

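View pics/wrist0.png

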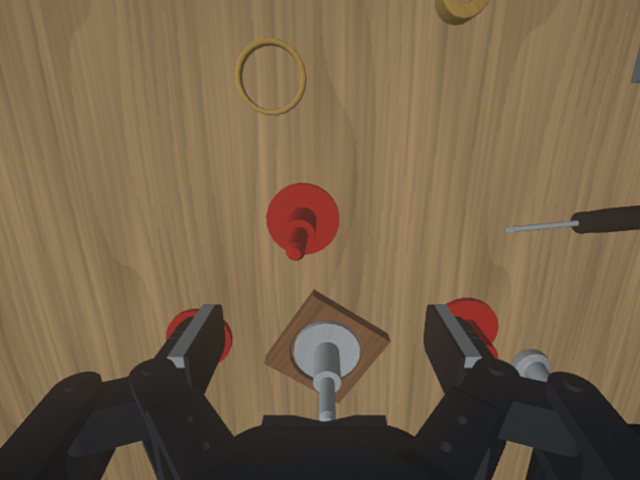

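The scene picture shows the sleeve at (402,268) and the aluminium spindle in its rest at (236,290). Red decoys stand at (209,255), (292,260) and (288,340). The wrist picture shows the spindle tip at about (327,413).

Run:
```python
from h import *
import pickle
for n in ['scene','side','wrist']:
    c=pickle.load(open(n+'0.pkl','rb')); P=cloud(c)
    print(n,c['k1'],'cam at',c['W'][:3,3].round(3))
    pts={'sleeve':(402,268),'spin':(236,290),'redA':(209,255),'redB':(292,260),'redC':(288,340),'bangle':(335,242),'tin':(389,209),'jar':(471,243),'mandrel':(290,385),'block':(145,282)}
    if n=='scene':
        for k,(u,v) in pts.items():
            print(k,np.nanmedian(P[v-2:v+3,u-2:u+3].reshape(-1,3),0).round(3), atz(c,[(u,v)],0.02).round(3))
        S=P
    # hue-blind height-slice circle fits near expected positions
    sl=np.nanmedian(S[262:275,396:409].reshape(-1,3),0) if n=='scene' else sl
    sp=np.nanmedian(S[285:296,232:241].reshape(-1,3),0) if n=='scene' else sp
    Q=P.reshape(-1,3)
    a=Q[(np.linalg.norm(Q[:,:2]-sl[:2],axis=1)<.05)&(Q[:,2]>.019)&(Q[:,2]<.03)]
    if len(a)>10: print(n,'sleeve top',len(a),a.min(0).round(4),a.max(0).round(4),((a.min(0)+a.max(0))/2).round(4))
    for z0,z1 in [(.03,.065),(.08,.112),(.112,.13)]:
        a=Q[(np.linalg.norm(Q[:,:2]-sp[:2],axis=1)<.05)&(Q[:,2]>z0)&(Q[:,2]<z1)]
        if len(a)>3: print(n,'spin',z0,len(a),a.min(0).round(4),a.max(0).round(4),a.mean(0).round(4))
c=pickle.load(open('scene0.pkl','rb'))
f=c['frame'][:,:,::-1]
A=cv2.resize(f[245:290,380:425],(400,400),interpolation=cv2.INTER_CUBIC)
B=cv2.resize(f[260:330,206:276],(400,400),interpolation=cv2.INTER_CUBIC)
cv2.imwrite('pics/crop1.png',np.hstack([A,B]))
```

```text
scene -0.20147173912509525 cam at [ 1.355 -0.533  0.959]
sleeve [0.631 0.18  0.023] [[0.628 0.184 0.02 ]]
spin [ 0.514 -0.183  0.07 ] [[ 0.467 -0.163  0.02 ]]
redA [ 0.36  -0.172  0.052] [[ 0.325 -0.159  0.02 ]]
redB [ 0.489 -0.026  0.054] [[ 0.456 -0.007  0.02 ]]
redC [ 0.684 -0.161  0.058] [[ 0.657 -0.146  0.02 ]]
bangle [0.443 0.126 0.   ] [[0.462 0.113 0.02 ]]
tin [0.454 0.29  0.037] [[0.437 0.304 0.02 ]]
jar [0.679 0.354 0.048] [[0.659 0.38  0.02 ]]
mandrel [ 0.769 -0.212  0.042] [[ 0.754 -0.204  0.02 ]]
block [ 0.325 -0.325  0.023] [[ 0.322 -0.324  0.02 ]]
scene sleeve top 186 [0.6019 0.1663 0.019 ] [0.6464 0.2105 0.0285] [0.6241 0.1884 0.0238]
scene spin 0.03 171 [ 0.4948 -0.1963  0.03  ] [ 0.5208 -0.1649  0.0648] [ 0.513  -0.184   0.0476]
scene spin 0.08 89 [ 0.4976 -0.1883  0.0807] [ 0.5143 -0.1724  0.1118] [ 0.5078 -0.1819  0.0962]
scene spin 0.112 45 [ 0.4939 -0.1882  0.112 ] [ 0.5134 -0.1726  0.1252] [ 0.5062 -0.1816  0.1193]
side -0.07148437085926128 cam at [0.405 0.784 0.632]
side sleeve top 323 [0.601  0.1714 0.019 ] [0.6436 0.2158 0.0262] [0.6223 0.1936 0.0226]
side spin 0.03 156 [ 0.4879 -0.1814  0.0302] [ 0.5176 -0.1608  0.0648] [ 0.5014 -0.1674  0.0472]
side spin 0.08 89 [ 0.4953 -0.1793  0.0801] [ 0.5107 -0.1678  0.1118] [ 0.5028 -0.173   0.0961]
side spin 0.112 35 [ 0.4949 -0.1817  0.1121] [ 0.5108 -0.1692  0.1237] [ 0.5025 -0.1741  0.1184]
wrist -0.0013582232408937036 cam at [0.5   0.08  0.374]
wrist sleeve top 672 [0.5998 0.17   0.019 ] [0.6409 0.185  0.0275] [0.6203 0.1775 0.0233]
wrist spin 0.03 515 [ 0.4866 -0.1784  0.0302] [ 0.5165 -0.1623  0.0649] [ 0.5014 -0.167   0.0485]
wrist spin 0.08 373 [ 0.494  -0.1788  0.08  ] [ 0.5095 -0.1695  0.1119] [ 0.5016 -0.1726  0.0963]
wrist spin 0.112 207 [ 0.4945 -0.1799  0.112 ] [ 0.5096 -0.17    0.1233] [ 0.5014 -0.1737  0.1179]
```

View pics/crop1.png

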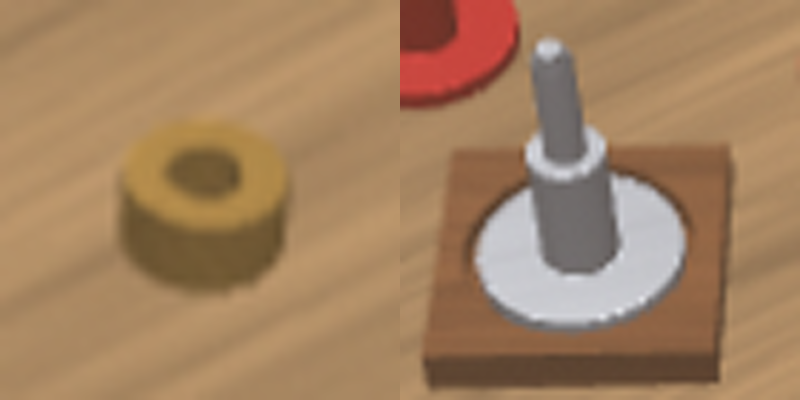

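View pics/side0.png

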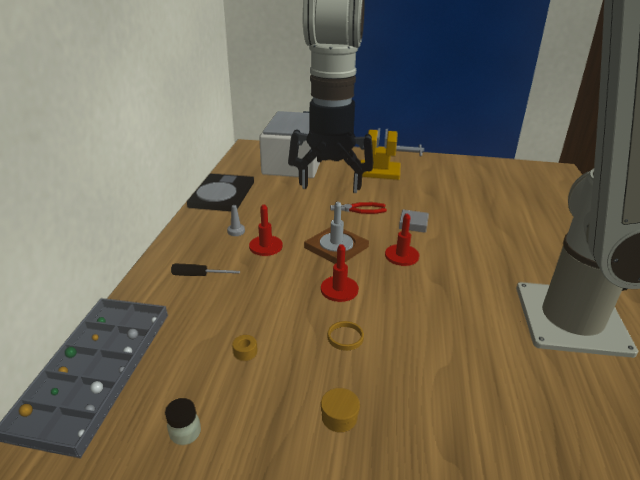

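The side view agrees: the spindle is at about (0.502,-0.176) and the sleeve at about (0.622,0.190). I'm moving above the sleeve to refine that with the wrist camera.

Emit:
send_rows(steps="1 0.02 0.032 -0.004 0 0 0;1 0.02 0.032 -0.004 0 0 0;1 0.02 0.032 -0.004 0 0 0;1 0.02 0.032 -0.004 0 0 0;1 0.02 0.032 -0.004 0 0 0")

```text
clock: 0.57
eef_pos: [0.6005, 0.1614, 0.2107]
tool_rot: [0.707, 0.707, -0.0, -0.0]
ft_force: [0.5, 0.2, -0.4]
grip_width: 0.0857
grasp_force: 0.0
```

Emit:
send_rows(steps="1 0.022 0.03 -0.01 0 0 0;1 0 0 0 0 0 0;1 0 0 0 0 0 0;1 0 0 0 0 0 0;1 0 0 0 0 0 0")

```text
clock: 0.98
eef_pos: [0.6217, 0.189, 0.202]
tool_rot: [0.707, 0.707, 0.0, 0.0]
ft_force: [0.4, 0.0, 0.3]
grip_width: 0.0855
grasp_force: 0.0
```

```bash
cat >> h.py <<'E'
def sleeve_fit(c,near,z=.024,tol=.004,rad=.04):
    P=cloud(c); m=(np.abs(P[...,2]-z)<tol)&(np.linalg.norm(P[...,:2]-near,axis=2)<rad)
    m=m.astype(np.uint8); k=cv2.findContours(m,cv2.RETR_CCOMP,cv2.CHAIN_APPROX_NONE)[0]
    for q in sorted(k,key=len)[-3:]:
        if len(q)<15: continue
        e=cv2.fitEllipse(q); print(len(q),np.round(e[0],1),np.round(e[1],1),atz(c,[e[0]],z).round(4))
E
python3 - <<'E'
from h import *
o=get_obs();print(o['eef_pos'],o['tool_rot'],o['grip_width'])
c=cam('wrist');save(c,'w1.png');sleeve_fit(c,[.622,.19])
E
```

```text
[0.6216557  0.18896886 0.20197879] [7.07480686e-01 7.06732658e-01 3.12383215e-05 1.64983303e-04] 0.08547975878941518
60 [323.4 210.5] [20.4 21.3] [[0.621  0.1926 0.024 ]]
127 [323.4 210.3] [44.1 44.8] [[0.621  0.1928 0.024 ]]
```

View pics/w1.png

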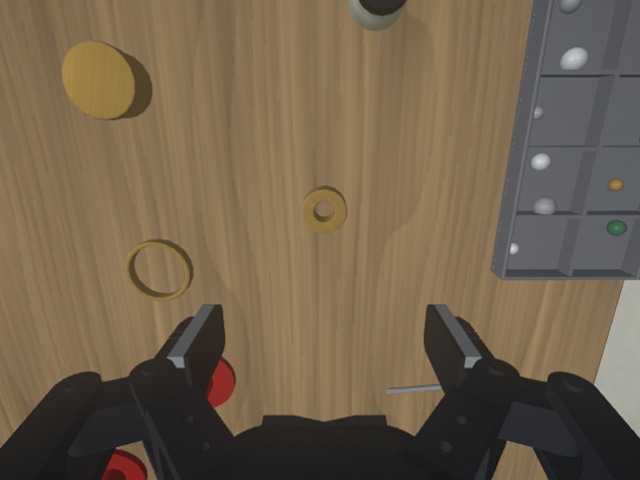

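The sleeve shows at (324,210), which gives (0.621,0.193). Nothing stands in the way, so I descend and grip.

Emit:
send_rows(steps="1 0 0.0038 -0.036 0 0 0;1 -0.0007 0 -0.036 0 0 0;1 0 0 -0.036 0 0 0;1 0 0 -0.036 0 0 0;1 0 0 -0.03 0 0 0")

```text
clock: 1.45
eef_pos: [0.6206, 0.1922, 0.0268]
tool_rot: [0.708, 0.706, 0.0, 0.0]
ft_force: [0.4, -0.8, -0.2]
grip_width: 0.0853
grasp_force: 0.0
```

Emit:
send_rows(steps="1 0 0 -0.012 0 0 0;1 0 0 -0.012 0 0 0;1 0 0 0 0 0 0;0 0 0 0 0 0 0;-1 0 0 0 0 0 0")

```text
clock: 1.87
eef_pos: [0.6232, 0.1942, 0.006]
tool_rot: [0.707, 0.707, 0.002, 0.001]
ft_force: [-0.7, 0.4, 0.4]
grip_width: 0.064
grasp_force: 0.0
```

Emit:
send_rows(steps="-1 0 0 0 0 0 0;-1 0 0 0 0 0 0;-1 0 0 0 0 0 0;-1 0 0 0 0 0 0;-1 0 0 0 0 0 0")

```text
clock: 2.28
eef_pos: [0.623, 0.1944, 0.006]
tool_rot: [0.707, 0.707, 0.002, 0.001]
ft_force: [-0.8, -0.7, 6.2]
grip_width: 0.0416
grasp_force: 61.5
```

Emit:
send_rows(steps="-1 0 0 0.01 0 0 0;-1 0 0 0.03 0 0 0;-1 0 0 0.036 0 0 0;-1 0 0 0.036 0 0 0;-1 0 0 0.036 0 0 0")

```text
clock: 2.7
eef_pos: [0.6206, 0.1937, 0.153]
tool_rot: [0.707, 0.707, -0.0, -0.0]
ft_force: [1.5, 0.5, -3.4]
grip_width: 0.0414
grasp_force: 61.4
```

Emit:
send_rows(steps="-1 0 0 0.03 0 0 0;-1 0 0 0.01 0 0 0;-1 0 0 0 0 0 0;-1 0 0 0 0 0 0;-1 0 0 0 0 0 0")

```text
clock: 3.12
eef_pos: [0.6197, 0.1934, 0.1882]
tool_rot: [0.707, 0.707, -0.002, -0.001]
ft_force: [-0.7, -0.0, -1.2]
grip_width: 0.0411
grasp_force: 61.5
```

Run:
```python
from h import *
o=get_obs();print(o['eef_pos'],o['tool_rot'],o['grip_width'],o['ft_force'])
import pickle
c=cam('wrist');pickle.dump(c,open('w2.pkl','wb'));save(c,'w2.png')
```

```text
[0.61974456 0.1933611  0.18823205] [ 0.70708873  0.7071199  -0.00233905 -0.00122584] 0.041075571928437894 [-0.69407977 -0.00867552 -1.23535269]
```

View pics/w2.png

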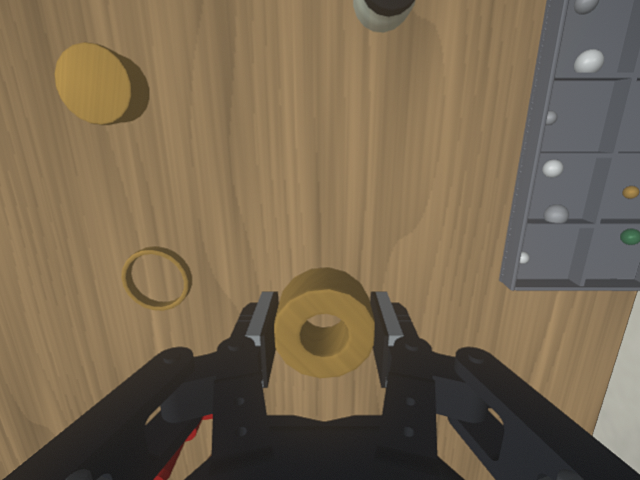

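The sleeve is held between the pads, centred at about (324,334) in the picture. I'll measure its tilt and its offset from the TCP.

```bash
cat >> h.py <<'E'
def held(c,near,zr,rad=.03):
    f=cv2.cvtColor(c['frame'],cv2.COLOR_RGB2HSV); P=cloud(c)
    m=(f[...,1]>90)&(np.linalg.norm(P[...,:2]-near,axis=2)<rad)&(P[...,2]>zr[0])&(P[...,2]<zr[1])
    Q=P[m]; zt=np.percentile(Q[:,2],90)
    for _ in range(6):   # top plane
        if _==0: i=np.abs(Q[:,2]-zt)<.004
        A=np.c_[Q[i,:2],np.ones(i.sum())]; k=np.linalg.lstsq(A,Q[i,2],rcond=None)[0]
        i=np.abs(Q[:,2]-np.c_[Q[:,:2],np.ones(len(Q))]@k)<.0015
    mm=np.zeros(m.shape,np.uint8); mm[m]=i
    print('slope',k[:2].round(3),'n',i.sum(),'ztop',np.median(Q[i,2]).round(4),'bbox',Q[i].min(0).round(4),Q[i].max(0).round(4))
    z=np.median(Q[i,2])
    for q in sorted(cv2.findContours(mm,cv2.RETR_CCOMP,cv2.CHAIN_APPROX_NONE)[0],key=len)[-3:]:
        if len(q)>15:
            e=cv2.fitEllipse(q);print(len(q),np.round(e[0],1),np.round(e[1],1),atz(c,[e[0]],z).round(4))
E
python3 - <<'E'
from h import *
import pickle
c=pickle.load(open('w2.pkl','rb'));held(c,[.62,.193],(.17,.23))
for n in ['side','scene']:
    print(n);c=cam(n);held(c,[.62,.193],(.17,.23))
print(get_obs()['eef_pos'])
E
```

```text
slope [-0.009 -0.004] n 5685 ztop 0.2069 bbox [0.5986 0.1689 0.2053] [0.6403 0.2128 0.2086]
157 [323.4 333.5] [41.7 48.8] [[0.6194 0.1917 0.2069]]
310 [323.5 332.1] [ 89.6 101.6] [[0.6195 0.1924 0.2069]]
side
slope [-0.013 -0.009] n 238 ztop 0.206 bbox [0.6026 0.1705 0.2044] [0.6419 0.2142 0.2076]
33 [237.  258.1] [ 7.9 14.1] [[0.6198 0.1923 0.206 ]]
62 [235.5 258.5] [15.6 24.3] [[0.6217 0.1936 0.206 ]]
scene
slope [0.011 0.06 ] n 90 ztop 0.2074 bbox [0.5985 0.1654 0.2055] [0.6436 0.2061 0.2095]
69 [406.4 200.9] [11.5 15.2] [[0.62   0.185  0.2074]]
[0.61994288 0.19338545 0.18828498]
```

Emit:
send_rows(steps="-1 -0.005 -0.02 0.005 0 0 0;-1 -0.01 -0.038 0 0 0 0;-1 -0.01 -0.038 0 0 0 0;-1 -0.01 -0.038 0 0 0 0;-1 -0.01 -0.038 0 0 0 0")

```text
clock: 3.68
eef_pos: [0.5749, 0.0205, 0.1947]
tool_rot: [0.707, 0.707, -0.001, -0.001]
ft_force: [0.8, -0.8, -2.0]
grip_width: 0.0417
grasp_force: 61.5
```

Emit:
send_rows(steps="-1 -0.01 -0.038 0 0 0 0;-1 -0.01 -0.038 0 0 0 0;-1 -0.01 -0.038 0 0 0 0;-1 -0.01 -0.038 0 0 0 0;-1 -0.01 -0.038 0 0 0 0")

```text
clock: 4.1
eef_pos: [0.5248, -0.1697, 0.195]
tool_rot: [0.707, 0.707, -0.001, -0.001]
ft_force: [0.8, 0.1, -2.7]
grip_width: 0.0413
grasp_force: 61.5
```

Emit:
send_rows(steps="-1 -0.01 -0.038 0 0 0 0;-1 -0.01 -0.03 0 0 0 0;-1 -0.003 -0.012 0 0 0 0;-1 0 0 0 0 0 0;-1 0 0 0 0 0 0")

```text
clock: 4.52
eef_pos: [0.5027, -0.2483, 0.1952]
tool_rot: [0.708, 0.707, 0.0, -0.001]
ft_force: [-0.1, 0.5, -1.9]
grip_width: 0.0413
grasp_force: 61.5
```

Run:
```python
from h import *
import pickle
print(get_obs()['eef_pos'],get_obs()['tool_rot'])
for n in ['wrist','side','scene']:
    c=cam(n);pickle.dump(c,open('v_%s.pkl'%n,'wb'))
    if n=='wrist':save(c,'w3.png')
    P=cloud(c)
    for z0,z1,r in [(.118,.126,.02),(.067,.073,.02),(.0165,.0195,.075)]:
        m=(P[...,2]>z0)&(P[...,2]<z1)&(np.linalg.norm(P[...,:2]-[.502,-.177],axis=2)<r)
        Q=P[m]
        if len(Q): print(n,z0,len(Q),((Q.min(0)+Q.max(0))/2).round(4),np.ptp(Q,axis=0).round(4))
    held(c,get_obs()['eef_pos'][:2],(.17,.23))
```

```text
[ 0.50268514 -0.24832213  0.19520787] [ 7.07695421e-01  7.06516759e-01  4.36406531e-05 -1.12204184e-03]
wrist 0.118 470 [ 0.5016 -0.179   0.1214] [0.0153 0.0148 0.0067]
wrist 0.067 752 [ 0.5013 -0.1791  0.0706] [0.0292 0.0288 0.0047]
wrist 0.0165 10632 [ 0.5022 -0.1777  0.018 ] [0.1474 0.1476 0.003 ]
slope [-0.006 -0.001] n 5713 ztop 0.214 bbox [ 0.4816 -0.2723  0.2124] [ 0.5233 -0.2288  0.2155]
145 [323.5 333.5] [41.7 48.4] [[ 0.5024 -0.25    0.214 ]]
313 [323.5 332.1] [ 89.7 101.7] [[ 0.5024 -0.2493  0.214 ]]
side 0.118 18 [ 0.5028 -0.1765  0.1211] [0.0119 0.0105 0.005 ]
side 0.067 58 [ 0.5022 -0.1751  0.07  ] [0.0287 0.0278 0.0056]
side 0.0165 615 [ 0.5027 -0.1739  0.018 ] [0.1462 0.1308 0.003 ]
slope [ 0.007 -0.01 ] n 90 ztop 0.2121 bbox [ 0.4847 -0.2706  0.2103] [ 0.525  -0.2262  0.2134]
21 [342.1 153.9] [4.1 9.8] [[ 0.5034 -0.2457  0.2121]]
39 [342.1 153.7] [ 7.1 17.1] [[ 0.5035 -0.2467  0.2121]]
scene 0.118 28 [ 0.5047 -0.1813  0.1218] [0.0164 0.0144 0.0067]
scene 0.067 70 [ 0.5044 -0.1802  0.07  ] [0.0321 0.0309 0.0059]
scene 0.0165 662 [ 0.5032 -0.1789  0.018 ] [0.1452 0.1443 0.003 ]
slope [0.003 0.052] n 85 ztop 0.2141 bbox [ 0.4815 -0.2729  0.2124] [ 0.528  -0.2473  0.2159]
19 [190.3 244.6] [4.9 5.8] [[ 0.4889 -0.2529  0.2141]]
35 [188.8 252.4] [ 6.4 13.8] [[ 0.5084 -0.2653  0.2141]]
```

View pics/w3.png

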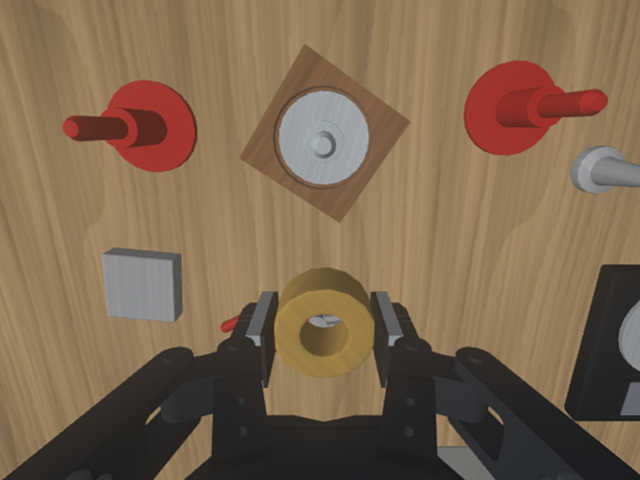

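The pin tip at (321,143) is about 70.5 mm ahead of the sleeve and 1 mm off in x. The wrist and side cameras agree on this. I'm moving above the pin.

Emit:
send_rows(steps="-1 -0.001 0.015 0 0 0 0;-1 0 0.03 0 0 0 0;-1 0 0.02 0 0 0 0;-1 0 0.0055 -0.02 0 0 0;-1 0 0 -0.025 0 0 0")

```text
clock: 5.08
eef_pos: [0.5046, -0.1744, 0.1535]
tool_rot: [0.705, 0.709, 0.002, 0.002]
ft_force: [1.0, 0.5, -3.2]
grip_width: 0.0414
grasp_force: 61.5
```

Emit:
send_rows(steps="-1 0 0 -0.015 0 0 0;-1 0 0 0 0 0 0;-1 0 0 0 0 0 0;-1 0 0 0 0 0 0;-1 0 0 0 0 0 0")

```text
clock: 5.5
eef_pos: [0.5035, -0.1776, 0.1379]
tool_rot: [0.707, 0.707, 0.001, 0.001]
ft_force: [0.6, 0.1, -1.9]
grip_width: 0.0411
grasp_force: 61.5
```

Run:
```python
from h import *
print(get_obs()['eef_pos'],get_obs()['tool_rot'])
c=cam('wrist');held(c,get_obs()['eef_pos'][:2],(.12,.18))
a=cam('side');held(a,get_obs()['eef_pos'][:2],(.12,.18)); b=cam('scene')
f=[cv2.resize(c['frame'][y:y+60,x:x+60,::-1],(400,400),interpolation=cv2.INTER_CUBIC) for c,x,y in [(a,308,180),(b,206,236)]]
cv2.imwrite('pics/align.png',np.hstack(f))
```

```text
[ 0.50351033 -0.17764359  0.13786038] [7.06896316e-01 7.07315668e-01 6.69312663e-04 1.30259625e-03]
slope [-0.001 -0.003] n 5688 ztop 0.1566 bbox [ 0.4823 -0.2018  0.1551] [ 0.524  -0.1583  0.1581]
145 [323.5 333.6] [41.5 48.9] [[ 0.5031 -0.1793  0.1566]]
310 [323.5 332.2] [ 89.6 101.5] [[ 0.5031 -0.1786  0.1566]]
slope [ 0.003 -0.004] n 103 ztop 0.1562 bbox [ 0.4839 -0.1998  0.1547] [ 0.5249 -0.1569  0.1576]
22 [337.3 188.4] [5.5 9.2] [[ 0.5047 -0.1796  0.1562]]
47 [337.9 188.9] [ 8.3 18. ] [[ 0.5033 -0.1777  0.1562]]
```

View pics/align.png

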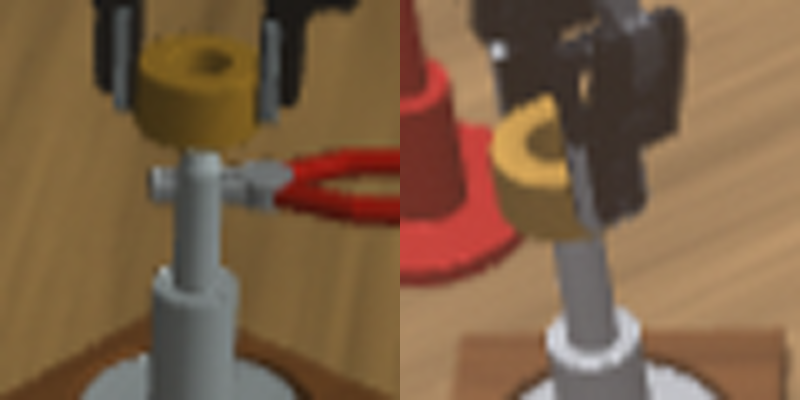

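The side crop shows the pin under the sleeve's centre (both at about x=198 in the crop), and the scene crop agrees. I lower it slowly, watching the force.

Emit:
send_rows(steps="-1 -0.001 0 -0.006 0 0 0;-1 0 0 -0.006 0 0 0;-1 0 0 -0.006 0 0 0;-1 0 0 -0.006 0 0 0;-1 0 0 0 0 0 0")

```text
clock: 6.07
eef_pos: [0.5003, -0.1773, 0.1104]
tool_rot: [0.707, 0.707, -0.0, -0.001]
ft_force: [-0.4, 0.9, -2.8]
grip_width: 0.0414
grasp_force: 61.5
```

Emit:
send_rows(steps="-1 0 0 -0.006 0 0 0;-1 0 0 -0.006 0 0 0;-1 0 0 -0.006 0 0 0;-1 0 0 -0.006 0 0 0;-1 0 0 0 0 0 0")

```text
clock: 6.48
eef_pos: [0.5005, -0.1772, 0.0867]
tool_rot: [0.707, 0.707, -0.0, -0.001]
ft_force: [0.1, 0.5, -2.4]
grip_width: 0.0409
grasp_force: 61.5
```

Emit:
send_rows(steps="-1 0 0 -0.004 0 0 0;-1 0 0 -0.003 0 0 0;-1 0 0 -0.002 0 0 0;-1 0 0 0 0 0 0;-1 0 0 0 0 0 0")

```text
clock: 6.9
eef_pos: [0.5013, -0.1777, 0.0793]
tool_rot: [0.707, 0.707, -0.0, -0.0]
ft_force: [-0.7, -0.2, -2.3]
grip_width: 0.0416
grasp_force: 61.5
```

Emit:
send_rows(steps="-1 0 0 -0.001 0 0 0;-1 0 0 0 0 0 0;-1 0 0 -0.001 0 0 0;-1 0 0 0 0 0 0;-1 0 0 0 0 0 0")

```text
clock: 7.32
eef_pos: [0.5013, -0.1777, 0.0773]
tool_rot: [0.707, 0.707, -0.0, -0.0]
ft_force: [-0.0, -1.2, -2.8]
grip_width: 0.0414
grasp_force: 61.5
```

Emit:
send_rows(steps="-1 0 0 -0.001 0 0 0;-1 0 0 0 0 0 0;-1 0 0 0 0 0 0;-1 0 0 0 0 0 0;-1 0 0 0 0 0 0")

```text
clock: 7.73
eef_pos: [0.5013, -0.1777, 0.0763]
tool_rot: [0.707, 0.707, -0.0, -0.0]
ft_force: [-0.3, 0.8, -2.1]
grip_width: 0.0416
grasp_force: 61.5
```

Emit:
send_rows(steps="-1 0 0 -0.001 0 0 0;-1 0 0 0 0 0 0;-1 0 0 0 0 0 0;-1 0 0 0 0 0 0;-1 0 0 0 0 0 0")

```text
clock: 8.15
eef_pos: [0.5015, -0.1778, 0.076]
tool_rot: [0.707, 0.707, 0.0, 0.0]
ft_force: [-2.3, 1.3, 6.1]
grip_width: 0.0414
grasp_force: 62.2
```

The force jump shows the sleeve on the shoulder. I release, then rise clear.

Emit:
send_rows(steps="0.2 0 0 0 0 0 0;0.4 0 0 0 0 0 0;0.6 0 0 0 0 0 0;0.6 0 0 0 0 0 0;0.6 0 0 0 0 0 0")

```text
clock: 8.57
eef_pos: [0.5013, -0.1777, 0.0751]
tool_rot: [0.707, 0.707, -0.0, -0.0]
ft_force: [-0.7, 0.3, 0.0]
grip_width: 0.0686
grasp_force: 0.0
```

Emit:
send_rows(steps="0.6 0 0 0.01 0 0 0;0.6 0 0 0.02 0 0 0;0.6 0 0 0.025 0 0 0;0.6 0 0 0.025 0 0 0;0.6 0 0 0.02 0 0 0")

```text
clock: 8.98
eef_pos: [0.5018, -0.1779, 0.178]
tool_rot: [0.707, 0.707, 0.0, 0.001]
ft_force: [0.1, -0.2, -0.0]
grip_width: 0.0684
grasp_force: 0.0
```

Emit:
send_rows(steps="0.6 0 -0.03 0.01 0 0 0;0.6 0 -0.03 0 0 0 0;0.6 0 -0.01 0 0 0 0;0.6 0 0 0 0 0 0;0.6 0 0 0 0 0 0")

```text
clock: 9.4
eef_pos: [0.5008, -0.2476, 0.1851]
tool_rot: [0.708, 0.707, 0.0, -0.001]
ft_force: [0.1, 0.2, -0.2]
grip_width: 0.0681
grasp_force: 0.0
```

Run:
```python
from h import *
print(get_obs()['eef_pos'],get_obs()['tool_rot'],get_obs()['grip_width'])
c=cam('wrist')
for c,n in [(c,'wrist'),(cam('side'),'side')]:
    P=cloud(c)
    for z0,z1,r in [(.118,.126,.015),(.091,.097,.03),(.067,.073,.02),(.016,.020,.055)]:
        m=(P[...,2]>z0)&(P[...,2]<z1)&(np.linalg.norm(P[...,:2]-[.502,-.179],axis=2)<r)
        Q=P[m]
        if len(Q): print(n,z0,len(Q),((Q.min(0)+Q.max(0))/2).round(4),np.ptp(Q,axis=0).round(4),np.median(Q[:,2]).round(4))
    if n=='wrist':A=cv2.resize(c['frame'][40:240,200:450,::-1],(500,400))
    else: B=cv2.resize(c['frame'][185:265,305:365,::-1],(300,400),interpolation=cv2.INTER_CUBIC)
cv2.imwrite('pics/seat.png',np.hstack([A,B]))
```

```text
[ 0.50083626 -0.24757625  0.18514208] [ 7.07556627e-01  7.06656330e-01  1.62364645e-04 -6.52331873e-04] 0.06808513860119733
wrist 0.118 506 [ 0.5016 -0.1792  0.1215] [0.0147 0.0148 0.007 ] 0.1223
wrist 0.091 2811 [ 0.5007 -0.1806  0.0941] [0.0433 0.0433 0.0058] 0.0948
wrist 0.067 53 [ 0.5002 -0.1788  0.0706] [0.018  0.0159 0.0041] 0.0708
wrist 0.016 7926 [ 0.5019 -0.1791  0.018 ] [0.1095 0.1097 0.004 ] 0.0188
side 0.118 18 [ 0.5026 -0.1763  0.1217] [0.0116 0.0108 0.0071] 0.1205
side 0.091 120 [ 0.5023 -0.1783  0.094 ] [0.0404 0.0438 0.0056] 0.0944
side 0.067 9 [ 0.4964 -0.1667  0.07  ] [0.0266 0.0119 0.0055] 0.0711
side 0.016 549 [ 0.5022 -0.178   0.0181] [0.1088 0.1042 0.0039] 0.0184
```

View pics/seat.png

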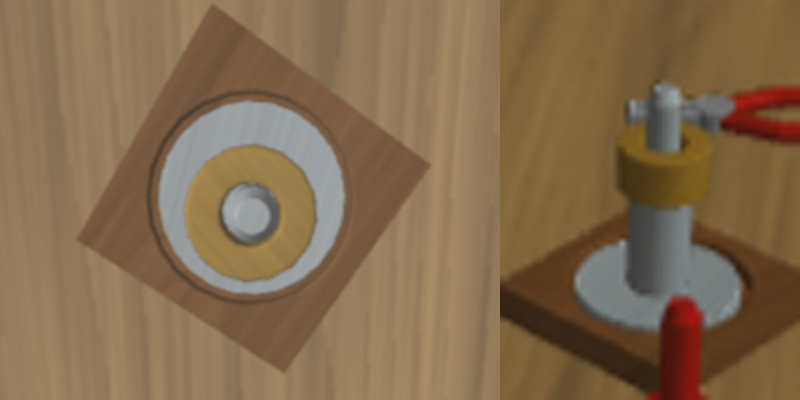

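The sleeve is seated, with its top at z=0.094. The spindle still stands in the rest at (0.5016,-0.1792). Next I go over the pin and grip it.

Emit:
send_rows(steps="0.6 0.001 0.03 0 0 0 0;0.6 0 0.03 0 0 0 0;0.6 0 0.0096 0 0 0 0;0.6 0 0 0 0 0 0;0.6 0 0 0 0 0 0")

```text
clock: 9.92
eef_pos: [0.5024, -0.1772, 0.1854]
tool_rot: [0.706, 0.708, -0.0, 0.0]
ft_force: [0.2, 0.2, -0.3]
grip_width: 0.0686
grasp_force: 0.0
```

Emit:
send_rows(steps="0.6 0 0 -0.02 0 0 0;0.6 0 0 -0.025 0 0 0;0.6 0 0 -0.02 0 0 0;0.6 0 0 -0.01 0 0 0;0.6 0 0 0 0 0 0")

```text
clock: 10.33
eef_pos: [0.5003, -0.1782, 0.1077]
tool_rot: [0.707, 0.707, -0.001, -0.002]
ft_force: [-1.0, 1.5, 0.4]
grip_width: 0.0686
grasp_force: 0.0
```

Run:
```python
from h import *
o=get_obs();print(o['eef_pos'],o['tool_rot'],o['ft_force'])
```

```text
[ 0.50034857 -0.17822747  0.10767968] [ 0.70745601  0.70675222 -0.00129234 -0.00237096] [-0.96432315  1.4502704   0.41250234]
```

Emit:
send_rows(steps="0.6 0 0 0 0 0 0;0.6 0.001 0 -0.006 0 0 0;0.6 0 0 -0.004 0 0 0;0.6 0 0 0 0 0 0;0.6 0 0 0 0 0 0")

```text
clock: 10.75
eef_pos: [0.5035, -0.1782, 0.1006]
tool_rot: [0.707, 0.707, 0.0, 0.0]
ft_force: [-0.1, -0.3, 0.5]
grip_width: 0.0687
grasp_force: 0.0
```

Emit:
send_rows(steps="0.6 -0.0015 0 -0.002 0 0 0;0.6 0 0 -0.002 0 0 0;0.6 0 0 0 0 0 0;0.6 0 0 0 0 0 0;0.6 0 0 0 0 0 0")

```text
clock: 11.17
eef_pos: [0.5018, -0.1781, 0.0964]
tool_rot: [0.707, 0.707, 0.0, 0.0]
ft_force: [0.1, 0.5, 0.6]
grip_width: 0.0681
grasp_force: 0.0
```

Well centred. I close in stages.

Emit:
send_rows(steps="0.3 0 0 0 0 0 0;0 0 0 0 0 0 0;-0.3 0 0 0 0 0 0;-0.45 0 0 0 0 0 0;-0.5 0 0 0 0 0 0")

```text
clock: 11.58
eef_pos: [0.5018, -0.1781, 0.0963]
tool_rot: [0.707, 0.707, 0.0, 0.0]
ft_force: [-0.0, 0.4, 0.1]
grip_width: 0.0211
grasp_force: 0.0
```

Emit:
send_rows(steps="-0.55 0 0 0 0 0 0;-0.6 0 0 0 0 0 0;-0.65 0 0 0 0 0 0;-0.7 0 0 0 0 0 0;-1 0 0 0 0 0 0")

```text
clock: 12.0
eef_pos: [0.5021, -0.1781, 0.0965]
tool_rot: [0.707, 0.707, 0.0, 0.0]
ft_force: [-0.0, 0.7, 1.1]
grip_width: 0.0143
grasp_force: 58.5
```

Emit:
send_rows(steps="-1 0 0 0 0 0 0;-1 0 0 0 0 0 0;-1 0 0 0 0 0 0;-1 0 0 0 0 0 0;-1 0 0 0 0 0 0")

```text
clock: 12.42
eef_pos: [0.5021, -0.1781, 0.0965]
tool_rot: [0.707, 0.707, 0.0, 0.0]
ft_force: [1.0, 0.5, 1.2]
grip_width: 0.0139
grasp_force: 58.5
```

Emit:
send_rows(steps="-1 0 0 0.003 0 0 0;-1 0 0 0.006 0 0 0;-1 0 0 0.01 0 0 0;-1 0 0 0.015 0 0 0;-1 0 0 0.02 0 0 0")

```text
clock: 12.83
eef_pos: [0.5, -0.1776, 0.1494]
tool_rot: [0.707, 0.707, -0.001, -0.002]
ft_force: [0.2, 0.3, -5.3]
grip_width: 0.0142
grasp_force: 58.8
```

Emit:
send_rows(steps="-1 0 0 0.02 0 0 0;-1 0 0 0.02 0 0 0;-1 0 0 0.02 0 0 0;-1 0 0 0.015 0 0 0;-1 0 0 0.01 0 0 0")

```text
clock: 13.25
eef_pos: [0.502, -0.1783, 0.2376]
tool_rot: [0.707, 0.707, 0.0, 0.001]
ft_force: [0.3, -0.5, -4.5]
grip_width: 0.0139
grasp_force: 58.7
```

Emit:
send_rows(steps="-1 0 0 0.006 0 0 0;-1 0 0 0.003 0 0 0;-1 0 0 0 0 0 0;-1 0 0 0 0 0 0;-1 0 0 0 0 0 0")

```text
clock: 13.67
eef_pos: [0.5011, -0.1779, 0.2431]
tool_rot: [0.707, 0.707, -0.001, -0.001]
ft_force: [0.8, 0.1, -5.5]
grip_width: 0.0142
grasp_force: 58.7
```

Emit:
send_rows(steps="-1 0 0 0 0 0 0;-1 0 0 0 0 0 0;-1 0 0 0 0 0 0;-1 0 0 0 0 0 0;-1 0 0 0 0 0 0")

```text
clock: 14.08
eef_pos: [0.5018, -0.1781, 0.2442]
tool_rot: [0.707, 0.707, -0.0, -0.0]
ft_force: [1.3, 0.1, -5.3]
grip_width: 0.014
grasp_force: 58.7
```

Run:
```python
from h import *
o=get_obs();print(o['eef_pos'],o['tool_rot'],o['ft_force'],o['grip_width'])
for n in ['side','scene','wrist']:
    c=cam(n);P=cloud(c);x,y=o['eef_pos'][:2]
    for z0,z1,r,w in [(.15,.175,.041,'base')]:
        m=(P[...,2]>z0)&(P[...,2]<z1)&(np.linalg.norm(P[...,:2]-[x,y],axis=2)<r)&(np.linalg.norm(P[...,:2]-[x,y],axis=2)>.018)
        Q=P[m]
        if len(Q)>20:
            A=np.c_[Q[:,:2]-[x,y],np.ones(len(Q))];i=np.ones(len(Q),bool)
            for _ in range(8):
                k=np.linalg.lstsq(A[i],Q[i,2],rcond=None)[0]; e=np.abs(Q[:,2]-A@k); i=e<max(.0015,np.median(e)*1.5)
            print(n,w,i.sum(),k.round(4))
    if n=='side':a=c
    if n=='scene':b=c
f=[cv2.resize(c['frame'][yy:yy+120,xx:xx+120,::-1],(400,400),interpolation=cv2.INTER_CUBIC) for c,xx,yy in [(a,280,100),(b,170,180)]]
cv2.imwrite('pics/end.png',np.hstack(f))
```

```text
[ 0.50178978 -0.17810305  0.24424278] [ 7.07114225e-01  7.07099336e-01 -3.31250422e-05 -3.71256660e-05] [ 1.32361968  0.13495958 -5.3219527 ] 0.014012748522973894
side base 278 [0.0013 0.0007 0.1663]
scene base 389 [-0.0082  0.0049  0.1661]
wrist base 5523 [0.     0.0007 0.1666]
```

View pics/end.png

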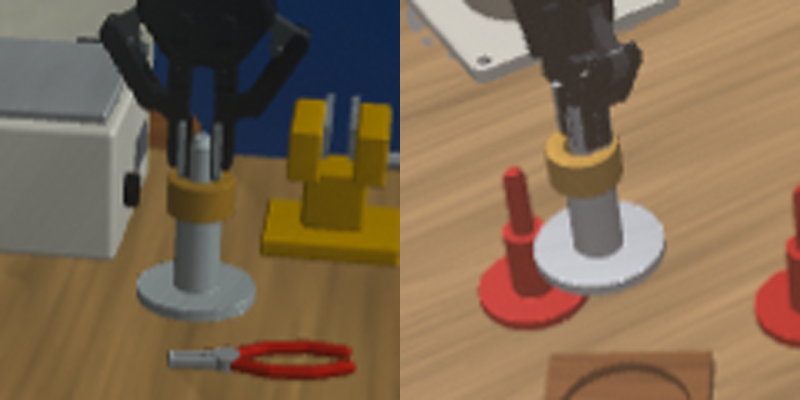

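The spindle is held upright with the sleeve seated. Its base top is level at z=0.166, so the underside is about 14 cm above the rest. The load is steady, so I hand it in.

```bash
python3 -c "
from workcell import *
print(job_done())"
```

```text
the job is handed in; nothing more can be done
None
```

The sleeve is seated on the spindle's shoulder, and the arm is holding the loaded spindle by its pin, level and steady, about 14 cm above the rest; the job is handed in (no verdict was returned).

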